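Isolate the test stand and take the bolt off with insulated tongs

TASK

The bolt on the contact test stand has been under voltage. First push the stand's isolator toggle fully over from on (leaning towards the robot) to off (leaning away), and only then pick up the insulated tongs by their two grips, squeeze their tips on the bolt that stands on one of the two contact plates, and lift it a good 10 cm above the plate. Finish while holding it there, still and pinched between the tong tips; never touch the bolt with the gripper itself, and leave the plug housing on the other plate, the spare bolt and everything else on the bench where they are.

Things in the scene. Friction and masses are not known exactly. Their poses are not given: they have to be found in the camera images.
- test_stand: fixed test stand: grey base 130 x 270 x 12 mm (x, y, z), in its middle a white isolator housing (82 x 50 mm, top 45 mm above the bench, cheeks beside the toggle to 51 mm), on either side a square brass contact plate (60 x 60 mm) on a white ribbed insulator. Origin at the centre of its underside; x points away from the robot (turned up to 17 degrees), y along the row to its left
- isolator (a joint): black toggle bar 48 mm long, 13 to 16 mm wide, 10 to 13 mm thick, hinged about the stand's y axis at its centre, 45 mm above the bench. 0 rad = on (leans 0.5 rad towards the stand's -x), 1.0 = off (leans 0.5 rad towards +x). Snaps over centre: spring torque 0.13 N m at the ends, none at 0.5 rad (some 3 N at its head to push it over); springs back to on if left before half-way
- toggle_tip (a point): middle of the toggle's top end (87 mm above the bench at on or off, 93 mm half-way)
- plate_left (a point): centre of the top face of the contact plate on the stand's +y side, 85 mm from the stand's centre, 45 mm above the bench
- plate_right (a point): centre of the top face of the contact plate on the stand's -y side, likewise 85 mm from the centre, 45 mm above the bench
- bolt: the bolt to take: plain steel flange bolt standing on its head on one of the two plates (either one). Origin at the centre of its underside, z up the shank. Head 17 mm wide and 6 mm high, shank 8 mm in diameter from 6 to 30 mm up. About 16 g
- bolt_centre (a point): centre of that bolt, 15 mm above its underside (60 mm above the bench at the start)
- plug_centre (a point): white plug housing 24 x 48 x 20 mm lying on the other plate; point at its middle, 8.5 mm above its underside. To be left alone
- tongs: insulated tongs of white plastic, 0.08 kg, lying flat; x from hinge to tips, y across (closing direction), z up. Origin on the underside (bench), midway between the grips. Hinge block (34 mm wide) centred 94 mm behind, ring to 122 mm behind, tips end 114 mm ahead. Open: 48 mm wide over the grips, 54 mm over the tips. Balance 15 mm behind the grips; at the grips when holding the bolt
- tongs_grip (a point): point midway between the grips, 14 mm above the underside. Each grip is a flat ribbed plate on edge, 72 mm long (36 mm either way of this point), 28 mm high, its outer face 24 mm from this point when open; pinch both from outside along the tongs' y. The spring pushes each out with 5 N at rest, about 8 N with the tips closed on the shank
- tongs_tips (a point): point midway between the two tip plates (26 mm long in x, 14 mm high, 3 mm thick), 100 mm ahead of the grip point, same height
- tongs_left: the tongs' +y arm, with grip plate and tip plate; origin at its hinge, 90 mm behind the grip point and 8 mm to +y
- tongs_right: the tongs' -y arm, mirrored
- squeeze_left (a joint): angle by which the left arm is squeezed inwards; the right arm follows by the same. 0 = open: 48 mm over the grips, 46 mm clear between the tip plates. Per 0.01 rad the width over the grips falls by 1.8 mm, the tip gap by 3.8 mm. 0.05: 39 mm over the grips, 27 mm tip gap; about 0.10: closed on the 8 mm shank; 0.118 = stop, tips shut
- tape_roll: loose roll of black tape, 68 mm across, 19 mm high, on the bench on the other side of the stand from the tongs; bystander. Origin at the centre of its underside
- spare_bolt: another bolt of the same kind standing on the bench in front of the stand; bystander, not the one wanted. Origin at the centre of its underside
- bracket: loose zinc angle bracket 34 x 73 x 30 mm on the bench far to the left; bystander
Things that resemble listed ones, but are neither listed nor needed, are in the scene too. Leave any green look-alike of the tongs alone.

How it is judged:
By the outcome, as a careful person would: the job done as asked, in the order asked, and still so for the second after the job is handed in, while the arm keeps its last pose, push and grip.
It also fails if it takes over 54 s, if anything falls off the work surface, if the arm or the gripper's body presses on something with over 40 N, if the wrist force passes 120 N, or if a joint passes its speed limit or range.

ROBOT

A 7-joint arm with a two-finger parallel gripper is mounted at the origin on a cart in front of the work surface, level with it; the furniture and walls round the work are solid. World frame = base frame: x ahead of the robot, y to its left, z up, the work surface at z = 0. Lengths are in m, angles in rad, forces in N, time in s.
With the tool pointing down it reaches from about 0.375 to 0.925 m from the base axis. Payload 3.1 kg.
Tool frame: the origin (TCP) lies on the centre line of the jaws, within the pads' length; the fingertips stand 17 mm ahead of it and the grasp point (between the pads) lies 2 mm behind it; z points along the fingers, y is the line along which they close (so a half turn about z gives the same grasp; the last joint's range is limited). The gripper opens to 85 mm and grips with 20 to 120 N. Pads are 22 mm wide; open, the fingers measure 114 mm over their backs; the gripper's body (76 mm by 85 mm) begins 54 mm behind the grasp point. The pads swing forward as they close: fully open they stand 13 mm farther back than shut.
Start: joints at [-1.366, 0.383, 0.044, 1.598, -0.018, 1.161, -0.05], TCP at [0.194, 0.62, 0.248] pointing down, gripper open.
Joint ranges: [-2.61, 2.61], [-0.41, 2.15], [-1.48, 1.57], [0, 2.5], [-1.57, 4.71], [0.05, 1.97], [-2.85, 2.85]. Speed limits (rad/s): [2.79, 2.79, 3.14, 3.14, 3.14, 3.14, 3.14].

INTERFACE

Orientations are given as a unit quaternion [x, y, z, w].
In Python, from station import robot gives the robot as it stands.
- The arm moves only by the shell command python3 -m jog 'ROWS' [FORCE]. ROWS is JSON, one flat list of numbers, 7 for each row, row after row: the opening in per cent of the stroke, from 0 (shut) to 100 (fully open), then the shift along the tool's x, y, z in m, then the turn, a rotation vector about the tool's x, y, z in degrees. A call has 1 to 5 rows; each row is the pose to reach, as a shift and turn from the pose commanded when the call began, along the tool's axes at that moment; what a row does not reach only later rows make up. A row lasts 1/8 s, in which the tool goes at most 62.5 mm and 10.7 degrees, less where a joint would pass 70% of its speed; a pose out of reach is approached as far as the arm can. A call with a gripper value outside its range is refused whole. The fingers move at their own pace and stop on an object; FORCE is the grip in N (left out, the last holds). Time passes only in rows, so rows that repeat a pose let the fingers close. It gives the time, the measured TCP pose, the force, the opening and the grip force at its end, in the units of the state.
- robot.observe(): the state, without advancing time (a new reading comes with each control period).
- robot.read_camera(name): name is "scene" or "top"; returns a dict with "pixels" (420x560x3 uint8, blue, green, red), "fx", "fy", "cx", "cy" (pixels), "world_from_camera" (4x4, takes a point from camera to world coordinates). Camera axes: x right, y down, z forward; pixel columns grow to the right and rows downward; lengths in m; the calibration is good to about 2 mm. A picture is of the moment at which its call begins. There is no depth.
- robot.job_done(): hands the job in; it is judged then, once.
Trained networks look in a picture, given as the dict that the camera call returned (one of the last four; its "shot" number tells which), for a name from the list of things; names that differ only in an ending like _2 or _b are one class to them, and where a whole thing is asked for, a point or a joint stands for the part that bears it (a point fixed in the world has none). Each returns a list of dicts, best first, with "p" (0 to 1); they miss things now and then, are a little off and sometimes report something else, mostly with a low value. They report only what shows in the picture. A call takes as long as a camera call. They do not tell look-alikes from the thing itself.
- robot.find_in(target, picture): "xy" ([column, row] as shares, 0 to 1, of the picture: columns of its width, rows of its height, amid what is visible of it).
- robot.pinpoint(target, picture): "xy" ([column, row] as shares, 0 to 1, of the picture: columns of its width, rows of its height: a listed point, or the origin of a listed thing).
The state is a dict: "time": time; "joint_positions": joint angles; "qvel": joint speeds; "tau": joint torques, N m; "tcp_pos": TCP position; "ee_rot": TCP orientation; "wrist_force": force on the tool from outside, world axes, zero at the start; "wrist_torque": the same for the moment, N m; "grip_width": finger opening in m; "gripper_force": force on a finger pad.
Only numpy, scipy, OpenCV 4.12 (cv2) and the standard library are available. Lean on these libraries where they do the work, as an engineer would, in place of code of your own. Each camera call takes 0.05 s, during which the arm holds its last target. There are 200 camera calls.

## Working session

There is one attempt and no reset: what is moved stays moved. The work goes in short steps, Python scripts to look and compute and a shell command to move; the robot and the scene stay as the last step left them, time stands still between calls to the robot, and variables do not carry over. Pictures are saved under pics/ and viewed, at most 10 in all, crops included, and the job is handed in when it is done.

```bash
mkdir -p pics
cat > h.py <<'E'
import numpy as np, cv2
from station import robot
from scipy.spatial.transform import Rotation as R
def px(pic,xy): return np.array([xy[0]*pic["pixels"].shape[1],xy[1]*pic["pixels"].shape[0]])
def ray(pic,uv):
    T=np.array(pic["world_from_camera"]); d=np.array([(uv[0]-pic["cx"])/pic["fx"],(uv[1]-pic["cy"])/pic["fy"],1])
    return T[:3,3],T[:3,:3]@d
def atz(pic,uv,z):
    o,d=ray(pic,uv); return o+d*(z-o[2])/d[2]
def tri(a,ua,b,ub):
    o1,d1=ray(a,ua);o2,d2=ray(b,ub); s=np.linalg.lstsq(np.c_[d1,-d2],o2-o1,rcond=None)[0]
    p,q=o1+s[0]*d1,o2+s[1]*d2; return (p+q)/2,np.linalg.norm(p-q)
def proj(pic,p):
    T=np.linalg.inv(np.array(pic["world_from_camera"])); c=T[:3,:3]@p+T[:3,3]
    return np.array([c[0]/c[2]*pic["fx"]+pic["cx"],c[1]/c[2]*pic["fy"]+pic["cy"]])
def tool(p,s=None):
    s=s or robot.observe(); r=R.from_quat(s["ee_rot"]); return r.inv().apply(np.array(p)-s["tcp_pos"])
E
python3 - <<'E'
from h import *
np.set_printoptions(precision=3,suppress=True)
a=robot.read_camera("scene");b=robot.read_camera("top")
cv2.imwrite("pics/a.png",a["pixels"]);cv2.imwrite("pics/b.png",b["pixels"])
print(np.array(a["world_from_camera"]),np.array(b["world_from_camera"]),a["fx"],b["fx"])
for n in ["test_stand","toggle_tip","plate_left","plate_right","bolt_centre","plug_centre","tongs_grip","tongs_tips","tongs","tape_roll","spare_bolt","bracket"]:
    print(n)
    for k,p in (("s",a),("t",b)):
        for d in robot.pinpoint(n,p)[:3]: print("  ",k,px(p,d["xy"]),round(d["p"],2))
s=robot.observe();print(s["time"],s["tcp_pos"],R.from_quat(s["ee_rot"]).as_matrix())
E
```

```text
[[-0.563 -0.409  0.718 -0.788]
 [-0.826  0.266 -0.496  0.951]
 [ 0.012 -0.873 -0.488  0.932]
 [ 0.     0.     0.     1.   ]] [[-0.012 -0.996  0.091  0.393]
 [-1.     0.011 -0.005  0.071]
 [ 0.004 -0.091 -0.996  1.385]
 [ 0.     0.     0.     1.   ]] 544.5113256819428 467.9734745728516
test_stand
   s [282.184 209.286] 0.62
   s [165.312 260.82 ] 0.31
   t [284.984 181.818] 0.63
   t [339.08  170.688] 0.34
toggle_tip
   s [284.424 185.094] 0.56
   t [306.992 177.618] 0.67
   t [307.72 180.81] 0.57
   t [204.624 244.902] 0.44
plate_left
   s [261.184 201.516] 0.79
   s [259.112 263.718] 0.2
   t [284.088 179.886] 0.8
   t [412.216 218.4  ] 0.31
plate_right
   s [302.512 190.68 ] 0.7
   t [339.416 171.906] 0.97
bolt_centre
   s [260.904 201.096] 0.39
   t [279.104 178.416] 0.57
plug_centre
   s [299.488 184.506] 0.62
   t [284.2  252.42] 0.69
   t [273.28  181.692] 0.61
   t [336.504 168.882] 0.43
tongs_grip
   s [349.496 218.106] 0.68
   s [234.528 255.906] 0.57
   t [346.416 253.806] 0.74
   t [190.176 210.21 ] 0.21
tongs_tips
   s [322.224 212.814] 0.92
   s [207.704 242.088] 0.79
   t [186.816 210.714] 0.68
   t [331.576 218.61 ] 0.67
tongs
   s [345.52 224.28] 0.92
   s [230.328 259.098] 0.75
   t [348.096 253.89 ] 0.63
tape_roll
   s [366.184 197.484] 0.75
   t [411.992 221.088] 0.68
spare_bolt
   s [299.824 242.508] 0.42
   t [284.088 248.682] 0.48
bracket
   s [165.816 259.686] 0.6
   t [146.216 213.108] 0.58
1.3 [0.194 0.62  0.248] [[-0.955  0.298 -0.   ]
 [ 0.298  0.955  0.   ]
 [ 0.     0.    -1.   ]]
```

View pictures.

View pics/a.png

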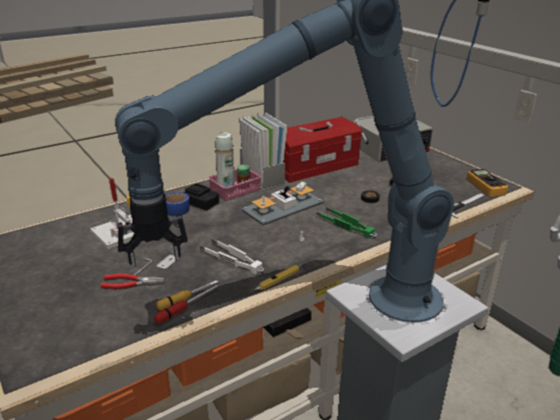

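View pics/b.png

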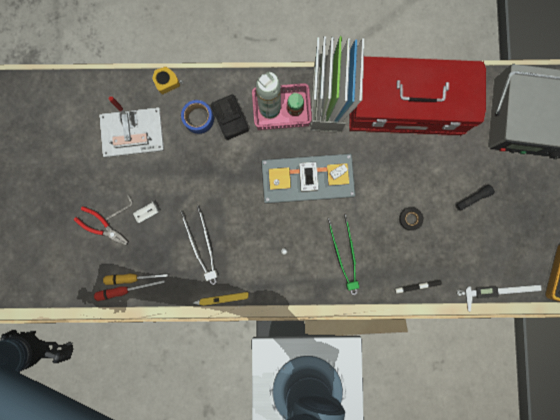

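Scene: white tongs at scene (230,256), top (200,240), hinge at (210,278); green look-alike at scene (349,218), top (344,255), to be left alone. The stand is at top (308,178), with a bolt on its left plate (279,179) and the plug on its right plate (338,172). The spare bolt on the bench is at top (284,250). I'll confirm in one enlarged crop and measure.

Run:
```python
from h import *
np.set_printoptions(precision=3,suppress=True)
a=robot.read_camera("scene");b=robot.read_camera("top")
def c(p,x,y,w,h,k): return cv2.resize(p["pixels"][y:y+h,x:x+w],(w*k,h*k),interpolation=cv2.INTER_CUBIC)
im=np.zeros((600,800,3),np.uint8)
for t,(X,Y) in ((c(b,255,148,104,60,4),(0,0)),(c(a,235,170,95,55,4),(420,0)),(c(b,170,200,65,90,4),(0,240)),(c(a,192,232,80,45,5),(300,300))):
    im[Y:Y+t.shape[0],X:X+t.shape[1]]=t[:,:min(t.shape[1],800-X)]
cv2.imwrite("pics/c.png",im)
for n,ks in (("bolt_centre",1),("plate_left",1),("plate_right",1),("toggle_tip",1)):
    u=[px(p,robot.pinpoint(n,p)[0]["xy"]) for p in (a,b)]
    print(n,u,*tri(a,u[0],b,u[1]))
# tongs
for n in("tongs_grip","tongs_tips","tongs","tongs_left","tongs_right"):
    for k,p in(("s",a),("t",b)):
        for d in robot.pinpoint(n,p): print(n,k,px(p,d["xy"]),atz(p,px(p,d["xy"]),.014 if n[6:] in("grip","tips") else 0.0)[:2],round(d["p"],2))
```

```text
bolt_centre [array([257.88 , 199.206]), array([277.704, 180.012])] [0.608 0.085 0.06 ] 0.01751485196303978
plate_left [array([260.904, 203.112]), array([408.912, 221.886])] [ 0.556 -0.106  0.07 ] 0.38992127042259683
plate_right [array([300.384, 190.302]), array([338.8  , 176.316])] [ 0.618 -0.096  0.041] 0.009133638741787227
toggle_tip [array([280.28 , 188.916]), array([307.216, 180.516])] [0.602 0.    0.079] 0.013432607905574502
tongs_grip s [345.296 218.316] [ 0.41  -0.129] 0.93
tongs_grip s [232.008 253.68 ] [0.432 0.298] 0.74
tongs_grip t [201.88 245.49] [0.42  0.302] 0.84
tongs_grip t [347.984 249.48 ] [ 0.403 -0.125] 0.74
tongs_grip t [277.424 180.894] [0.608 0.079] 0.67
tongs_tips s [208.208 242.214] [0.529 0.328] 0.61
tongs_tips s [321.384 209.916] [ 0.501 -0.097] 0.61
tongs_tips t [336.392 218.82 ] [ 0.493 -0.093] 0.89
tongs_tips t [188.272 213.402] [0.514 0.342] 0.81
tongs s [230.384 256.704] [0.439 0.3  ] 0.93
tongs s [346.024 227.388] [ 0.38  -0.108] 0.67
tongs t [344.624 253.386] [ 0.392 -0.117] 0.86
tongs t [203.896 240.492] [0.435 0.298] 0.59
tongs t [276.416 182.406] [0.605 0.082] 0.43
tongs_left s [253.68  269.514] [0.343 0.276] 0.85
tongs_left s [366.912 231.084] [ 0.324 -0.151] 0.71
tongs_left s [284.312 187.992] [ 0.734 -0.1  ] 0.67
tongs_left s [301.616 189.504] [ 0.687 -0.147] 0.53
tongs_left t [208.824 276.108] [0.33  0.283] 0.69
tongs_left t [147.224 213.192] [0.518 0.467] 0.55
tongs_right s [370.104 233.814] [ 0.305 -0.148] 0.75
tongs_right s [256.48 264.39] [0.361 0.255] 0.74
tongs_right t [352.016 280.392] [ 0.313 -0.136] 0.58
tongs_right t [211.512 275.394] [0.332 0.276] 0.5
```

View pics/c.png

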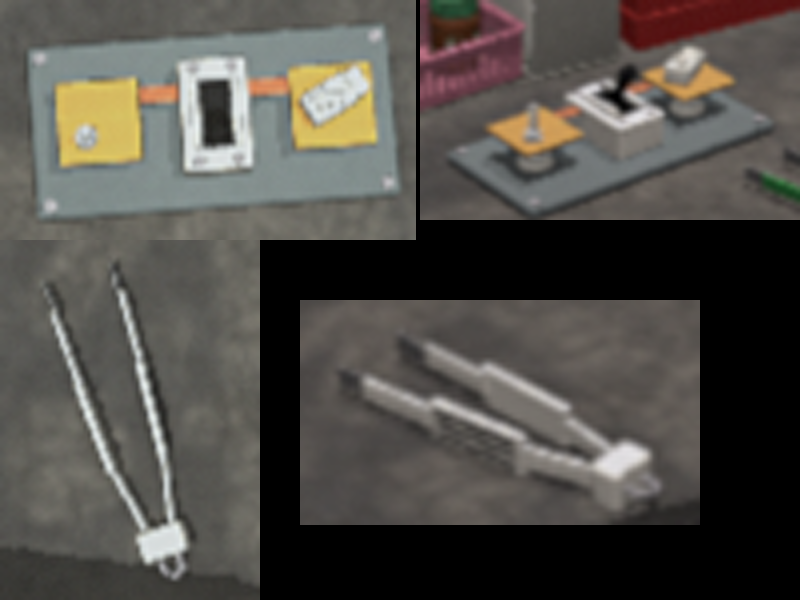

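Crop confirms it: the white tongs are open with dark tips. The bolt stands on the left plate at top crop (86,136), front-left of the plate's centre, the plug lies on the right plate, and the toggle leans to the front.

Run:
```python
from h import *
np.set_printoptions(precision=3,suppress=True)
a=robot.read_camera("scene");b=robot.read_camera("top")
f=lambda x,y,z:atz(b,(255+x/4,148+y/4),z)
C=[f(*q,.012) for q in((28,48),(383,25),(398,190),(42,215))]
print(np.array(C)); ctr=np.mean(C,0)
yv=(C[0]-C[1]+C[3]-C[2])[:2]; yaw=np.arctan2(-yv[0],yv[1]); print("stand",ctr,"yaw",np.degrees(yaw))
print("plateL", np.mean([f(*q,.045) for q in((57,83),(137,77),(142,160),(62,166))],0), "R",np.mean([f(*q,.045) for q in((288,69),(371,63),(377,143),(296,148))],0))
print("bolt top view z.06",f(86,134,.06), "scene foot",atz(a,(263,204.5),.047),"scene top",atz(a,(263,196.2),.075))
print("bolt tri",tri(a,(263,200.5),b,(276.5,181.5)))
t1=atz(b,(182,213),.018);t2=atz(b,(199,207.5),.018);h=atz(b,(210.5,275.5),.028)
print("tips",t1,t2,"hinge",h); d=((t1+t2)/2-h)[:2]; print(np.degrees(np.arctan2(d[1],d[0])),np.linalg.norm(d))
u=d/np.linalg.norm(d); print("grip",h[:2]+94*u/1000)
g=lambda x,y,z:atz(a,(192+(x-300)/5,232+(y-300)/5),z)
print("scene tips",g(352,372,.021),g(412,342,.021),"hinge top",g(622,462,.028))
for n,q in(("grip outer ctr L",(480,408)),("grip R",(527,385))): print(n,g(*q,.028))
s=robot.observe(); print(s["time"])
```

```text
[[ 0.671  0.124  0.012]
 [ 0.686 -0.14   0.012]
 [ 0.562 -0.148  0.012]
 [ 0.546  0.115  0.012]]
stand [ 0.616 -0.012  0.012] yaw 3.263795431088017
plateL [0.61  0.072 0.045] R [ 0.62  -0.097  0.045]
bolt top view z.06 [0.599 0.082 0.06 ] scene foot [0.593 0.085 0.047] scene top [0.599 0.08  0.075]
bolt tri (array([0.599, 0.081, 0.059]), np.float64(0.0006931763644124941))
tips [0.515 0.36  0.018] [0.531 0.31  0.018] hinge [0.333 0.274 0.028]
17.671057897823193 0.19935810949992847
grip [0.423 0.303]
scene tips [0.507 0.359 0.021] [0.518 0.312 0.021] hinge top [0.326 0.276 0.028]
grip outer ctr L [0.42  0.317 0.028]
grip R [0.427 0.281 0.028]
2.4
```

```bash
cat > to.py <<'E'
import sys
from h import *
# to.py x y z yaw(world angle of tool y, deg): remaining shift (tool axes) and turn
x,y,z,w=map(float,sys.argv[1:5]); s=robot.observe(); r=R.from_quat(s["ee_rot"])
yaw=np.degrees(w*np.pi/180-np.arctan2(*r.as_matrix()[[1,0],1])); yaw=(yaw+90)%180-90
print("t",s["time"],"tcp",np.round(s["tcp_pos"],4),"shift",np.round(tool([x,y,z],s),4),"turn z",round(-yaw,1),"tilt",np.round(r.as_matrix()[:,2],3),"q7",np.round(s["joint_positions"][6],2),"W",np.round(s["grip_width"],4),np.round(s["gripper_force"],1),"F",np.round(s["wrist_force"],1))
E
python3 -m jog '[0,-0.035,-0.036,0.005,0,0,-4.1, 0,-0.075,-0.077,0.01,0,0,-8.2, 0,-0.115,-0.118,0.015,0,0,-12.3, 0,-0.155,-0.159,0.02,0,0,-16.4, 0,-0.195,-0.2,0.02,0,0,-20.6]' 20
python3 to.py 0.525 -0.017 0.2 93.3
```

```text
time: 3.02
tcp_pos: [0.321, 0.3695, 0.2281]
ee_rot: [-0.03, 1.0, -0.0, 0.0]
wrist_force: [1.1, 0.0, 1.1]
grip_width: -0.0002
gripper_force: 0.0
t 3.025 tcp [0.321  0.3695 0.2281] shift [-0.1808 -0.3978  0.0281] turn z 0.1 tilt [ 0. -0. -1.] q7 0.7 W -0.0002 0.0 F [1.1 0.  1.1]
```

```bash
python3 -m jog '[0,-0.025,-0.055,0.005,0,0,0, 0,-0.05,-0.11,0.01,0,0,0, 0,-0.075,-0.165,0.015,0,0,0, 0,-0.1,-0.22,0.02,0,0,0, 0,-0.122,-0.27,0.02,0,0,0]'
python3 -m jog '[0,-0.025,-0.055,0,0,0,0, 0,-0.045,-0.1,0.002,0,0,0, 0,-0.059,-0.128,0.008,0,0,0, 0,-0.059,-0.128,0.008,0,0,0]'
python3 to.py 0.525 -0.017 0.095 93.3
```

```text
time: 3.65
tcp_pos: [0.4581, 0.1066, 0.2084]
ee_rot: [-0.028, 1.0, 0.0, 0.0]
wrist_force: [0.4, 0.0, 0.4]
grip_width: 0.0002
gripper_force: 0.0
time: 4.15
tcp_pos: [0.5243, -0.0192, 0.2003]
ee_rot: [-0.025, 1.0, -0.001, 0.0]
wrist_force: [-0.5, -0.1, 0.4]
grip_width: 0.0003
gripper_force: 0.0
t 4.15 tcp [ 0.5243 -0.0192  0.2003] shift [-0.0008  0.0023  0.1053] turn z -0.4 tilt [ 0.    -0.002 -1.   ] q7 1.69 W 0.0003 0.0 F [-0.5 -0.1  0.4]
```

```bash
python3 -m jog '[0,0,0.003,0.05,0,0,-0.4, 0,0,0.003,0.1,0,0,-0.4, 0,-0.002,0.003,0.115,0,0,-0.4, 0,-0.002,0.003,0.115,0,0,-0.4]'
python3 -m jog '[0,-0.02,0,0,0,0,0, 0,-0.04,0,0,0,0,0, 0,-0.055,0,0,0,0,0, 0,-0.065,0,0,0,0,0, 0,-0.073,0,0,0,0,0]'
python3 to.py 0.61 -0.012 0.085 93.3
python3 - <<'E'
from h import *
a=robot.read_camera("scene");b=robot.read_camera("top")
c=lambda p,x,y,w,h:cv2.resize(p["pixels"][y:y+h,x:x+w],None,fx=4,fy=4,interpolation=cv2.INTER_CUBIC)
cv2.imwrite("pics/d.png",np.hstack([c(a,235,150,95,80),c(b,260,140,95,80)]))
E
```

```text
time: 4.65
tcp_pos: [0.5251, -0.0118, 0.085]
ee_rot: [-0.032, 0.999, 0.0, -0.001]
wrist_force: [-0.4, -0.0, 0.5]
grip_width: -0.0002
gripper_force: 0.0
time: 5.28
tcp_pos: [0.5994, -0.0079, 0.086]
ee_rot: [-0.032, 0.999, 0.0, 0.001]
wrist_force: [-0.7, 0.2, 0.7]
grip_width: 0.0002
gripper_force: 0.4
t 5.275 tcp [ 0.5994 -0.0079  0.086 ] shift [-0.0103 -0.0048  0.0011] turn z 0.3 tilt [ 0.002  0.    -1.   ] q7 1.81 W 0.0002 0.4 F [-0.7  0.2  0.7]
```

View pics/d.png

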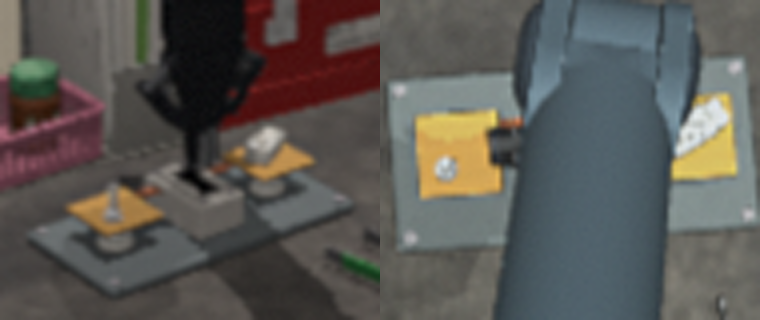

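The fingers stand over the isolator slot with the toggle hidden behind them; bolt and plug undisturbed. I'll push on a bit.

```bash
python3 -m jog '[0,-0.006,-0.002,0,0,0,0, 0,-0.012,-0.004,0,0,0,0, 0,-0.012,-0.004,0,0,0,0]'
python3 -m jog '[0,-0.006,0,0,0,0,0, 0,-0.006,0,0,0,0,0]'
```

```text
time: 5.75
tcp_pos: [0.6112, -0.0116, 0.0854]
ee_rot: [-0.032, 0.999, -0.0, 0.0]
wrist_force: [-0.6, -0.0, 0.9]
grip_width: 0.0001
gripper_force: 0.0
time: 6.0
tcp_pos: [0.6138, -0.0113, 0.0848]
ee_rot: [-0.032, 0.999, 0.0, -0.004]
wrist_force: [-5.2, -0.0, 5.1]
grip_width: -0.0001
gripper_force: 3.5
```

```bash
python3 -m jog '[0,0.03,0,0,0,0,0, 0,0.06,0,-0.02,0,0,0, 0,0.08,0.03,-0.06,0,0,0, 0,0.1,0.08,-0.1,0,0,0, 0,0.11,0.13,-0.11,0,0,0]' >/dev/null
python3 to.py 0.423 0.302 0.15 107.7
python3 - <<'E'
from h import *
a=robot.read_camera("scene");b=robot.read_camera("top")
c=lambda p,x,y,w,h:cv2.resize(p["pixels"][y:y+h,x:x+w],None,fx=4,fy=4,interpolation=cv2.INTER_CUBIC)
cv2.imwrite("pics/e.png",np.hstack([c(a,235,150,95,80),c(b,260,140,95,80)]))
E
```

```text
t 6.625 tcp [0.4996 0.1125 0.1982] shift [0.0652 0.1937 0.0482] turn z -14.2 tilt [ 0.005  0.002 -1.   ] q7 1.42 W -0.0002 0.0 F [ 0.9  0.8 -0.1]
```

View pics/e.png

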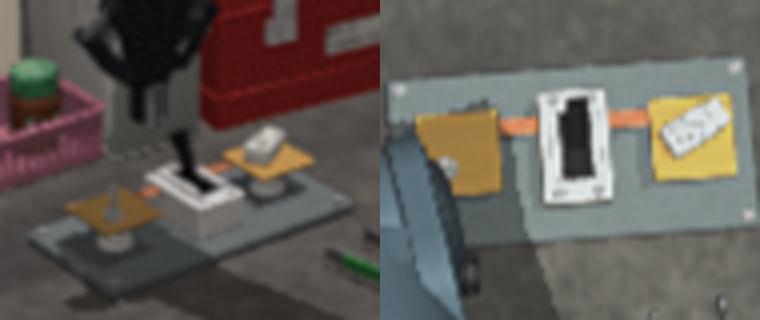

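The toggle now leans away from the robot: its head has moved up in the top view and left in the scene view. Next, the tongs.

```bash
python3 -m jog '[100,0.016,0.048,0.01,0,0,-3.5, 100,0.032,0.096,0.02,0,0,-7, 100,0.048,0.145,0.03,0,0,-10.6, 100,0.065,0.194,0.048,0,0,-14.2, 100,0.065,0.194,0.048,0,0,-14.2]' >/dev/null
python3 to.py 0.423 0.302 0.10 107.7
python3 - <<'E'
from h import *
a=robot.read_camera("scene");b=robot.read_camera("top")
c=lambda p,x,y,w,h:cv2.resize(p["pixels"][y:y+h,x:x+w],None,fx=5,fy=5,interpolation=cv2.INTER_CUBIC)
im=a.copy()
cv2.imwrite("pics/f.png",c(a,180,180,110,110))
s=robot.observe();t=np.array(s["tcp_pos"]);print([ (proj(a,t+np.array([0,0,z]))-180)*5 for z in (-.017,.0-t[2]+.014)])
E
```

```text
t 7.35 tcp [0.4176 0.306  0.1457] shift [-0.004  -0.0055  0.0457] turn z 0.7 tilt [-0.003  0.    -1.   ] q7 1.27 W 0.0851 0.0 F [-0.8 -0.5 -0.1]
[array([256.851512  , 212.78072222]), array([263.62982801, 378.84260347])]
```

View pics/f.png

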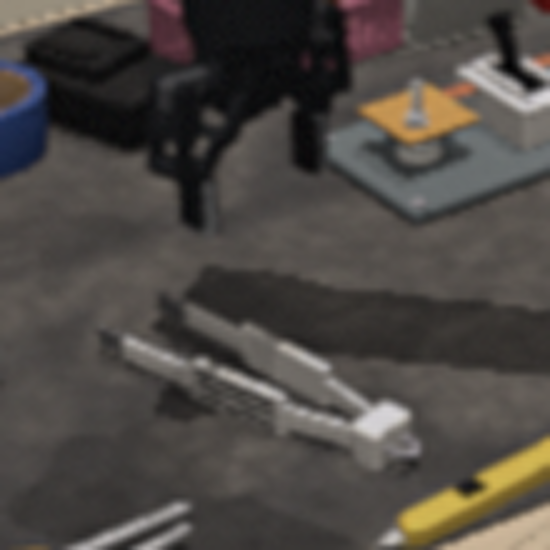

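The gripper is open above the tongs; the TCP projects to (264,379) in the crop, between grips at about (240,393) and (288,350). I'll descend.

```bash
python3 -m jog '[100,-0.004,-0.005,0.045,0,0,0.5, 100,-0.004,-0.005,0.09,0,0,0.5, 100,-0.004,-0.005,0.115,0,0,0.5, 100,-0.004,-0.005,0.126,0,0,0.5]'
python3 -m jog '[55,0,0,0,0,0,0, 55,0,0,0,0,0,0, 50,0,0,0,0,0,0, 50,0,0,0,0,0,0]' 25
python3 to.py 0.423 0.302 0.02 107.7
```

```text
time: 7.95
tcp_pos: [0.4272, 0.2953, 0.0201]
ee_rot: [-0.149, 0.989, -0.001, -0.001]
wrist_force: [0.1, 0.4, 0.6]
grip_width: 0.0851
gripper_force: 0.0
time: 8.45
tcp_pos: [0.4283, 0.2992, 0.0233]
ee_rot: [-0.151, 0.989, 0.001, 0.002]
wrist_force: [-0.5, 0.2, 6.4]
grip_width: 0.0431
gripper_force: 7.1
t 8.45 tcp [0.4283 0.2992 0.0233] shift [0.0042 0.0043 0.0033] turn z -0.4 tilt [ 0.003  0.003 -1.   ] q7 1.35 W 0.0431 7.1 F [-0.5  0.2  6.4]
```

```bash
python3 -m jog '[48,0,0,-0.004,0,0,0, 46,0,0,-0.004,0,0,0, 46,0,0,-0.03,0,0,0, 46,0,0,-0.08,0,0,0, 46,0,0,-0.12,0,0,0]' 30
python3 -m jog '[46,0,0,0,0,0,0]'
python3 - <<'E'
from h import *
np.set_printoptions(precision=4,suppress=True)
a=robot.read_camera("scene");b=robot.read_camera("top")
s=robot.observe();t=np.array(s["tcp_pos"]);r=R.from_quat(s["ee_rot"]).as_matrix()
y=r[:,1]; x=np.array([y[1],-y[0],0]); print(t,x)
exp=t-[0,0,.008]+.1*x; print("exp tips",exp,proj(a,exp),proj(b,exp))
for n in("tongs_tips",):
    for p in(a,b): print([(px(p,d["xy"]),round(d["p"],2)) for d in robot.pinpoint(n,p)])
c=lambda p,q,w,h:cv2.resize(p["pixels"][q[1]-h:q[1]+h,q[0]-w:q[0]+w],None,fx=5,fy=5,interpolation=cv2.INTER_CUBIC)
qa=proj(a,exp).astype(int);qb=proj(b,exp).astype(int);print(qa,qb)
cv2.imwrite("pics/g.png",np.hstack([c(a,qa,40,50),c(b,qb,40,50)]))
E
```

```text
time: 9.07
tcp_pos: [0.4263, 0.2976, 0.1424]
ee_rot: [-0.151, 0.989, -0.0, -0.0]
wrist_force: [0.2, 0.1, -0.0]
grip_width: 0.0393
gripper_force: 5.8
time: 9.2
tcp_pos: [0.4288, 0.2995, 0.1446]
ee_rot: [-0.151, 0.989, 0.002, 0.003]
wrist_force: [0.5, 0.7, -1.1]
grip_width: 0.0396
gripper_force: 5.8
[0.426  0.2976 0.1409] [0.9544 0.2985 0.    ]
exp tips [0.5214 0.3275 0.1329] [207.3131 209.9114] [185.008  206.8765]
[(array([321.104, 214.116]), 0.92), (array([207.424, 206.808]), 0.89)]
[(array([333.984, 221.382]), 0.9), (array([187.488, 204.792]), 0.46)]
[207 209] [185 206]
```

View pics/g.png

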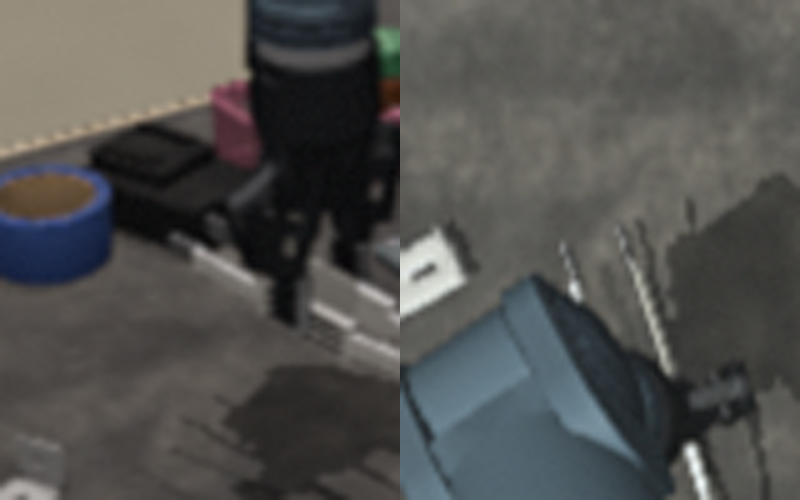

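Tongs held, tips clear of the bench at crop (563,245) and (622,228) in the top view, about where expected. I'll go above the bolt.

```bash
python3 to.py 0.498 0.076 0.145 93.3
```

```text
t 9.4 tcp [0.4251 0.2969 0.1395] shift [-0.0036 -0.2326 -0.0052] turn z 14.1 tilt [-0.003 -0.003 -1.   ] q7 1.28 W 0.0394 5.8 F [-1.1  0.2 -0.8]
```

```bash
python3 -m jog '[46,0,-0.02,-0.002,0,0,2, 46,0,-0.05,-0.005,0,0,5, 46,-0.001,-0.09,-0.005,0,0,8, 46,-0.002,-0.13,-0.005,0,0,11, 46,-0.002,-0.16,-0.005,0,0,14]' >/dev/null
python3 to.py 0.498 0.076 0.13 93.3
```

```text
t 10.025 tcp [0.4768 0.141  0.1462] shift [-0.0179 -0.066   0.0163] turn z -0.4 tilt [-0.    -0.001 -1.   ] q7 1.37 W 0.0398 5.8 F [-0.5 -0.2  0.1]
```

```bash
python3 -m jog '[46,-0.004,-0.03,0,0,0,0, 46,-0.01,-0.052,0.004,0,0,0, 46,-0.018,-0.066,0.01,0,0,0, 46,-0.018,-0.066,0.016,0,0,0, 46,-0.018,-0.066,0.016,0,0,0]' >/dev/null
cat > look.py <<'E'
import sys
from h import *
np.set_printoptions(precision=4,suppress=True)
a=robot.read_camera("scene");b=robot.read_camera("top")
s=robot.observe();t=np.array(s["tcp_pos"]);r=R.from_quat(s["ee_rot"]).as_matrix()
y=r[:,1]; x=np.array([y[1],-y[0],0]); print("t",s["time"],t,x,"W",s["grip_width"])
exp=t-[0,0,.009]+.1*x; print("exp tips",exp,proj(a,exp),proj(b,exp))
for n in("tongs_tips","bolt_centre"):
    for p in(a,b): print(n,[(px(p,d["xy"]),round(d["p"],2)) for d in robot.pinpoint(n,p)])
c=lambda p,x,y:cv2.resize(p["pixels"][y:y+60,x:x+60],None,fx=6.6,fy=6.6,interpolation=cv2.INTER_CUBIC)
cv2.imwrite(sys.argv[1],np.hstack([c(a,235,160),c(b,248,150)]))
E
python3 look.py pics/h.png
```

```text
t 10.75 [0.4975 0.0817 0.1301] [0.9982 0.0595 0.    ] W 0.03976083015394038
exp tips [0.5973 0.0877 0.1211] [261.3945 184.7372] [274.0521 178.6418]
tongs_tips [(array([262.696, 182.784]), 0.95), (array([320.88 , 212.184]), 0.63)]
tongs_tips [(array([335.328, 219.786]), 0.55), (array([271.096, 178.92 ]), 0.46)]
bolt_centre [(array([262.192, 206.22 ]), 0.54), (array([257.712, 200.382]), 0.51)]
bolt_centre [(array([409.416, 220.29 ]), 0.63)]
```

View pics/h.png

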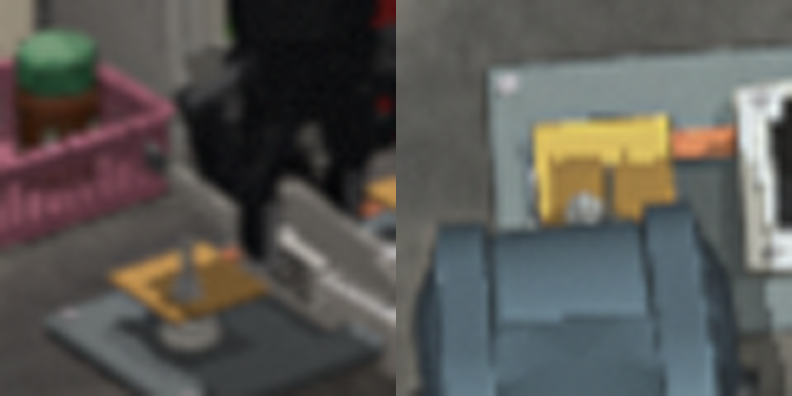

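Tips hang above the left plate: left tip at crop (150,155) in the scene view; about (535,180) and (608,175) in the top view. The bolt is at (582,208), just between them. I'll shift 4 mm forward and 4 mm right, then descend.

```bash
python3 -m jog '[46,-0.004,-0.004,0.0,0,0,0, 46,-0.004,-0.004,0.02,0,0,0, 46,-0.004,-0.004,0.04,0,0,0, 46,-0.004,-0.004,0.059,0,0,0, 46,-0.004,-0.004,0.059,0,0,0]'
python3 look.py pics/i.png;python3 to.py 0.498 0.076 0.072 93.3
```

```text
time: 11.58
tcp_pos: [0.5011, 0.0767, 0.0701]
ee_rot: [-0.029, 1.0, -0.001, -0.002]
wrist_force: [-0.1, -0.6, -0.5]
grip_width: 0.0389
gripper_force: 5.8
t 11.675 [0.5027 0.077  0.0716] [0.9983 0.0583 0.    ] W 0.039705364990040105
exp tips [0.6026 0.0828 0.0626] [261.9229 199.2178] [276.0324 180.0874]
tongs_tips [(array([265.216, 197.4  ]), 0.98), (array([262.808, 202.692]), 0.65), (array([322.784, 214.41 ]), 0.58)]
tongs_tips [(array([274.12, 181.02]), 0.58), (array([334.488, 219.408]), 0.57)]
bolt_centre []
bolt_centre [(array([337.008, 170.184]), 0.55), (array([278.208, 179.004]), 0.54)]
t 11.875 tcp [0.5031 0.0774 0.0722] shift [ 0.0052 -0.0011  0.0002] turn z 0.1 tilt [ 0.002  0.001 -1.   ] q7 1.61 W 0.0391 5.8 F [ 0.   0.1 -0.8]
```

View pics/i.png

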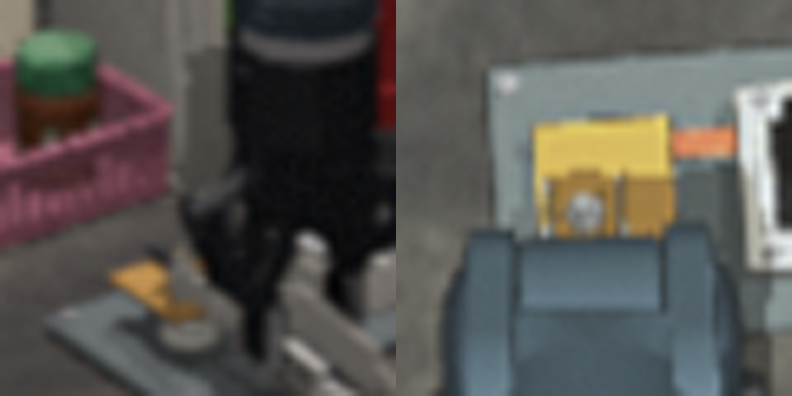

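The top view shows tips at (545,175) and (620,175) straddling the bolt at (583,208), which is centred across and along the tip plates. Squeeze.

```bash
python3 -m jog '[42,0,0,0,0,0,0, 38,0,0,0,0,0,0, 34,0,0,0,0,0,0, 30,0,0,0,0,0,0, 25,0,0,0,0,0,0]' 40
python3 -m jog '[25,0,0,0,0,0,0, 25,0,0,0,0,0,0]'
```

```text
time: 12.5
tcp_pos: [0.5024, 0.0772, 0.0714]
ee_rot: [-0.029, 1.0, 0.0, 0.0]
wrist_force: [0.9, -0.4, 0.6]
grip_width: 0.0285
gripper_force: 39.4
time: 12.75
tcp_pos: [0.5023, 0.0772, 0.0713]
ee_rot: [-0.029, 1.0, 0.0, 0.0]
wrist_force: [0.2, -0.6, -0.2]
grip_width: 0.0289
gripper_force: 39.4
```

```bash
python3 -m jog '[25,0,0,-0.01,0,0,0, 25,0,0,-0.03,0,0,0, 25,0,0,-0.06,0,0,0, 25,0,0,-0.09,0,0,0, 25,0,0,-0.11,0,0,0]' >/dev/null
python3 -m jog '[25,0,0,-0.013,0,0,0, 25,0,0,-0.022,0,0,0, 25,0,0,-0.022,0,0,0, 25,0,0,-0.022,0,0,0, 25,0,0,-0.022,0,0,0]'
sed -i 's/y:y+60,x:x+60\]/y:y+75,x:x+60]/;s/a,235,160/a,235,145/;s/6.6/6.6/' look.py; python3 look.py pics/j.png
```

```text
time: 14.0
tcp_pos: [0.5016, 0.077, 0.2024]
ee_rot: [-0.029, 1.0, -0.0, -0.001]
wrist_force: [0.1, -0.0, -1.5]
grip_width: 0.0287
gripper_force: 39.5
t 14.1 [0.5018 0.0771 0.2026] [0.9983 0.0585 0.    ] W 0.028664249520424893
exp tips [0.6017 0.0829 0.1936] [261.7269 164.083 ] [275.4599 172.4373]
tongs_tips [(array([320.096, 212.688]), 0.85), (array([261.912, 158.508]), 0.66)]
tongs_tips [(array([145.096, 215.586]), 0.2)]
bolt_centre []
bolt_centre []
```

View pics/j.png

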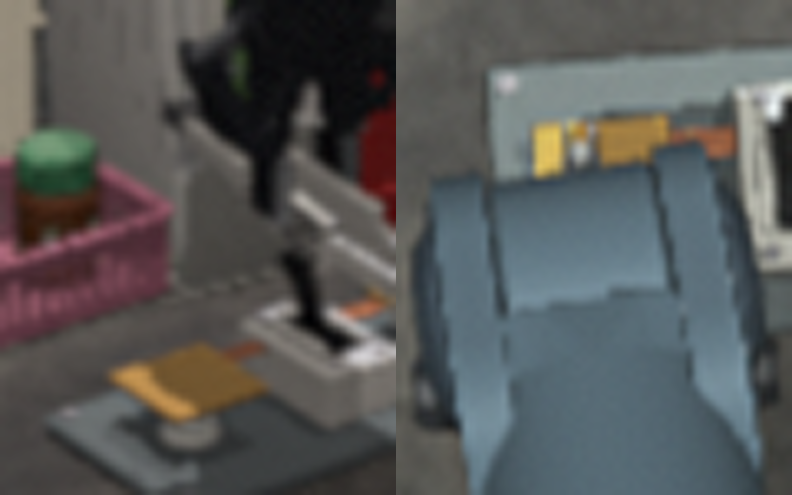

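The plate is empty, the bolt shows between the tips in the top view at (580,140), and the grip width is unchanged. It has been lifted about 13 cm and the toggle is still off. Handing in.

```bash
python3 -m jog '[25,0,0,0,0,0,0, 25,0,0,0,0,0,0, 25,0,0,0,0,0,0]' && python3 -c "
from station import robot
print(robot.job_done())"
```

```text
time: 14.68
tcp_pos: [0.5023, 0.0772, 0.2033]
ee_rot: [-0.029, 1.0, 0.0, 0.0]
wrist_force: [-0.3, -0.1, -1.5]
grip_width: 0.0285
gripper_force: 39.5
the job is handed in; nothing more can be done
None
```

The isolator was pushed to off first, then the tongs lifted the bolt about 13 cm above its plate, and I handed the job in at 14.7 s with the bolt still pinched between the tips; the hand-in returned no verdict.

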